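# Gauge a small keg with the dip rod and show the tip

## Task

Close up the keg station by swinging the red-handled hold-down clamp fully down, then take the blue-handled gauge rod from its wooden rest and lower it gently into the brass guide tube on the keg until its collar stops on the tube's rim. Draw it fully out again and finish while holding the rod still and level in the gripper, about a hand's breadth up (10 cm), with its tip over the middle of the white reading card; do not put it down. Leave the clamp down and everything else on the table where it stands.

Things in the scene. Friction and masses are not known exactly. Their poses are not given: they have to be found in the camera images.
- station: Gauging station, fixed: plywood base 240 x 210 x 18 mm, on it a small oak keg (116 mm diameter, 150 mm long) lying along the station's y. Origin on the table under the guide tube; x away from the robot at yaw 0, y left, z up. Its highest fixed point is the tube rim, 158 mm; the clamp's blue cheeks at x = 95, y = 34 and 66 are 146 mm high.
- tube_mouth (a point): Centre of the rim of the upright brass guide tube on top of the keg, at (0, 0, 158) mm of the station. Rim 32 mm outside; the bore is 24 mm wide at the rim, narrows to 16 mm within 10 mm, and is open for 100 mm below the rim. z up along the bore.
- clamp (a joint): Clamp hinge, rad: 0 = fully down (arm level on the keg's left end), larger = raised; starts at 0.5 to 0.85. Stiff, stays where left; 1 to 4 N down on the arm moves it. Pivot line along station y through (95, 50, 136) mm of the station; the straight arm runs 170 mm from it to station -x, centred on the pivot line's height when down, 18 mm wide, 12 mm thick.
- clamp_grip (a point): Top of the middle of the red sleeve (55 x 22 x 16 mm) at the clamp arm's end, 142.5 mm from the pivot line; moves with the arm. With the clamp down it is at (-47.5, 50, 144) mm of the station.
- rod: Gauge rod, loose, 70 to 140 g. Origin on its axis at the collar's stop face, x towards the tip. Steel rod 10 mm thick, x = 0 to 90 mm; brass collar 36 mm wide, x = -8 to 0; blue handle 16 x 16 mm, x = -83 to -8, faces square to y and z. Starts level, axis 80 mm up. Grip the handle's middle (x = -45) across y, fingers leaning 45 degrees towards the tip: it then serves upright and level.
- rod_tip (a point): Tip of the gauge rod, on its axis, 90 mm from the collar's stop face; the last 10 mm are brass, tapered to 6 mm. The rod balances near the collar.
- rest: Wooden rest of the rod, fixed, base 190 x 50 x 12 mm, its x along the rod towards the tip. Two notched posts, open above: one under the handle's last 12 mm, one under the thin rod at 65 to 77 mm from the collar; notch sides rise 9 mm. Under the handle's middle there is free space down to the base.
- card: Reading card, fixed flat board 160 x 160 x 7 mm, white with black tick lines and a blue edge; origin at its centre on the table.
- mug_a: Wooden barrel mug, bystander, 80 mm diameter, 110 mm high; origin at the centre of its foot.
- mug_b: Wooden barrel mug, bystander, 76 mm diameter, 100 mm high; origin at the centre of its foot.
- mallet: Hammer lying on the table, bystander.
- brush: Brush lying on the table, bystander.
- wax_jar: Amber jar, bystander, 64 mm diameter, 70 mm high; origin at the centre of its foot.
- hoop: Loose steel hoop, bystander, 90 mm diameter, 14 mm high.
- bung: Cork bung, bystander, 22 mm diameter, 28 mm high.
Things that resemble listed ones, but are neither listed nor needed, are in the scene too. Of the things that look like the rod, the smaller one is meant.

How it is judged:
On the way, in this order (a step that is already met when the one before it is completed fails the run):
1. the clamp is swung fully down (value of joint clamp below 0.06 rad), for 0.2 s.
2. the rod stands in the guide tube with its collar on the rim, the clamp still down (z of rod in the frame of tube_mouth below 0.005 m and horizontal distance between rod and tube_mouth below 0.009 m and angle between the x axis of rod and the z axis of station, either way round below 0.2 rad and z of rod_tip in the frame of tube_mouth below -0.075 m and value of joint clamp below 0.08 rad), for 0.2 s.
3. the rod is drawn fully out, still in the fingers (z of rod_tip in the frame of tube_mouth above 0.003 m and contact force between rod and the fingers above 1 N), for 0.1 s.
At the end, for the whole second after the job is handed in: The rod is held still in the fingers, level within 0.2 rad, its tip within 60 mm of the card's centre seen from above and 60 to 180 mm above the table, touching neither rest, card nor station; the clamp is down (below 0.08 rad) (horizontal distance between rod_tip and card below 0.06 m and height (world z) of rod_tip between 0.06 and 0.18 m and angle between rod's own x axis and vertical between 1.37 and 1.77 rad and contact force between rod and the fingers above 1 N and contact force between rod and rest below 0.1 N and contact force between rod and card below 0.1 N and contact force between rod and station below 0.1 N and linear speed of rod below 0.02 m/s and angular speed of rod below 0.15 rad/s and value of joint clamp below 0.08 rad); the arm keeps its last pose, push and grip.
It fails at once if the rod is rammed into the keg station with more than 40 N (contact force between rod and station above 40 N).
It fails at once if a bystander is moved by more than 30 mm (distance of any of mug_a, mug_b, mallet, brush, wax_jar, hoop, bung from where it was at the start of the episode above 0.03 m).
It also fails if it takes over 72 s, if anything falls off the work surface, if the arm or the gripper's body presses on something with over 40 N, if the wrist force passes 120 N, or if a joint passes its speed limit or range.

## Robot

A 6-joint arm with a two-finger parallel gripper is mounted at the origin on the work surface. World frame = base frame: x ahead of the robot, y to its left, z up, the work surface at z = 0. Lengths are in m, angles in rad, forces in N, time in s.
With the tool pointing down it reaches from about 0.3 to 1 m from the base axis. Payload 5.1 kg.
Tool frame: the origin (TCP) lies on the front face of the gripper's body, between the roots of the fingers; the fingertips stand 78 mm ahead of it and the grasp point (between the pads) lies 59 mm ahead of it; z points along the fingers, y is the line along which they close (so a half turn about z gives the same grasp; the last joint's range is limited). The gripper opens to 95 mm and grips with 3 to 60 N. Pads are 20 mm wide; open, the fingers measure 119 mm over their backs; the gripper's body (75 mm by 180 mm) begins 59 mm behind the grasp point.
Start: joints at [1.223, 0.124, 1.65, -0, 1.367, -0.083], TCP at [0.17, 0.627, 0.292] pointing down, gripper open.
Joint ranges: [-2.61, 2.61], [-1.02, 2.33], [0.03, 2.71], [-1.35, 4.49], [0.32, 2.68], [-2.91, 2.91]. Speed limits (rad/s): [2.57, 2.57, 3.14, 3.14, 3.14, 3.14].

## Interface

Orientations are given as [roll, pitch, yaw] about the fixed x, y, z axes, in that order (R = Rz(yaw) Ry(pitch) Rx(roll)).
In Python, from plant import sense, get_image, camera_params, sign_off gives the robot as it stands.
- The arm moves only by the tool move_arm, never from a script. Its argument "commands" is a list of rows, each an object with "fingers": the finger opening in mm, from 0 to 95.1; "slide": the shift along the tool's x, y, z in mm, a list of three; "roll": the turn about the tool's z in rad. In form: [{"fingers": fingers, "slide": [dx, dy, dz], "roll": roll}, ...]. A call has exactly 5 rows; each row is the pose to reach, as a shift and turn from the pose commanded when the call began, along the tool's axes at that moment; what a row does not reach only later rows make up. A row lasts 1/10 s, in which the tool goes at most 50 mm and 8.59 degrees, less where a joint would pass 70% of its speed; a pose out of reach is approached as far as the arm can. A call with a gripper value outside its range is refused whole. The fingers move at their own pace and stop on an object; "force" is the grip in N (left out, the last holds). Time passes only in rows, so rows that repeat a pose let the fingers close, or fill a call up. It gives the time, the measured TCP pose, the force, the opening and the grip force at its end, in the units of the state.
- sense(): the state, without advancing time (a new reading comes with each control period).
- get_image(name): name is "scene" or "top" or "wrist"; returns the picture (480x640x3 uint8, red, green, blue); there is no depth.
- camera_params(name): a dict with "fx", "fy", "cx", "cy" (pixels), "pose" (4x4, takes a point from camera to world coordinates). Camera axes: x right, y up, looking along -z (the intrinsics and any distortion apply to the point x, -y, -z); pixel columns grow to the right and rows downward; lengths in m; the calibration is good to about 2 mm. A picture is of the moment at which its call begins: read the wrist's pose just before it. camera_params takes no time and is no camera call; for the wrist camera it gives the pose at the moment of the call.
- sign_off(): hands the job in; it is judged then, once.
The state is a dict: "time_s": time; "joints": joint angles; "qd": joint speeds; "joint_torque": joint torques, N m; "tool_pos": TCP position; "tcp_rot": TCP orientation; "ft_force": force on the tool from outside, world axes, zero at the start; "moment": the same for the moment, N m; "gripper_width": finger opening in m; "gripper_force": force on a finger pad.
Only numpy, scipy, OpenCV 4.12 (cv2) and the standard library are available. Lean on these libraries where they do the work, as an engineer would, in place of code of your own. Each camera call takes 0.05 s, during which the arm holds its last target. There are 200 camera calls.

## Working session

There is one attempt and no reset: what is moved stays moved. The work goes in short steps, Python scripts to look and compute and a tool call to move; the robot and the scene stay as the last step left them, time stands still between calls to the robot, and variables do not carry over. Pictures are saved under pics/ and viewed, at most 10 in all, crops included, and the job is handed in when it is done.

Besides the shell and the picture viewer there is one more tool, called after "Emit:" by a JSON object that holds its "fn" and its "kwargs". move_arm: Moves the arm, as the interface text tells. Its arguments: {"type":"object","properties":{"commands":{"type":"array"},"force":{"type":"number"}},"required":["commands"]}

```bash
mkdir -p pics; ls; python3 - <<'E'
from plant import *
import cv2
s=sense();print(s)
for n in("scene","top"):
    im=get_image(n);cv2.imwrite(f"pics/{n}0.png",im[:,:,::-1]);p=camera_params(n);print(n,p)
E
```

```text
pics
{'time_s': 0.0, 'joints': array([ 1.22337277e+00,  1.24477830e-01,  1.65165695e+00,  8.90758718e-06,
        1.36750590e+00, -8.26057852e-02]), 'qd': array([-1.25513201e-03, -2.02790620e-03,  7.85184110e-05, -8.36575036e-05,
       -2.36639976e-03,  3.08918549e-04]), 'joint_torque': array([-2.12315834e-03, -4.17635036e+01, -3.59918225e+01,  7.73213594e-02,
        4.94272239e-02, -1.57718114e-04]), 'tool_pos': array([0.16999234, 0.62687949, 0.29101463]), 'tcp_rot': array([-3.13955233e+00, -1.77677140e-04,  2.87677289e+00]), 'ft_force': array([ 0.02853056, -0.05388471, -0.90257093]), 'moment': array([-0.05971261, -0.01684135, -0.0029252 ]), 'gripper_force': 0.0, 'gripper_width': 0.0951628380928763}
scene {'fx': 462.60011385378186, 'fy': 462.60011385378186, 'cx': 315.62248270468996, 'cy': 241.50121940772038, 'pose': array([[ 0.4704478 , -0.5351987 ,  0.70159905,  1.35358209],
       [ 0.8821543 ,  0.26544648, -0.38902695, -0.51689198],
       [ 0.02196972,  0.80193549,  0.59700654,  0.76231313],
       [ 0.        ,  0.        ,  0.        ,  1.        ]])}
top {'fx': 599.7642988637762, 'fy': 599.7642988637762, 'cx': 324.73140490860874, 'cy': 233.90652720003416, 'pose': array([[-0.02158375,  0.98153036, -0.19008496,  0.25205193],
       [-0.99954091, -0.02522885, -0.01677692, -0.09321011],
       [-0.02126268,  0.18963558,  0.98162429,  1.7339449 ],
       [ 0.        ,  0.        ,  0.        ,  1.        ]])}
```

View pics/scene0.png

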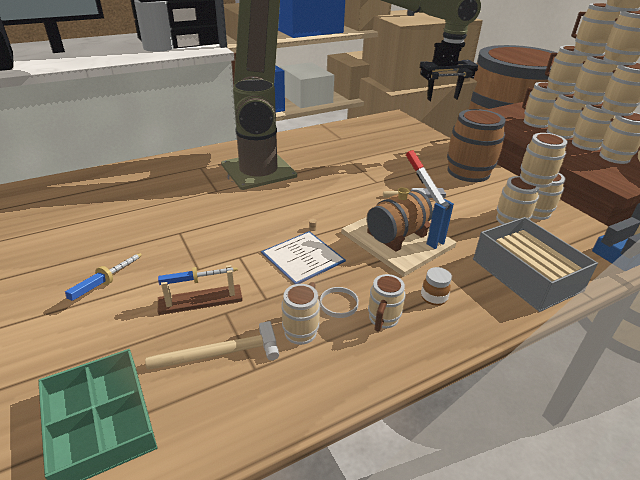

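View pics/top0.png

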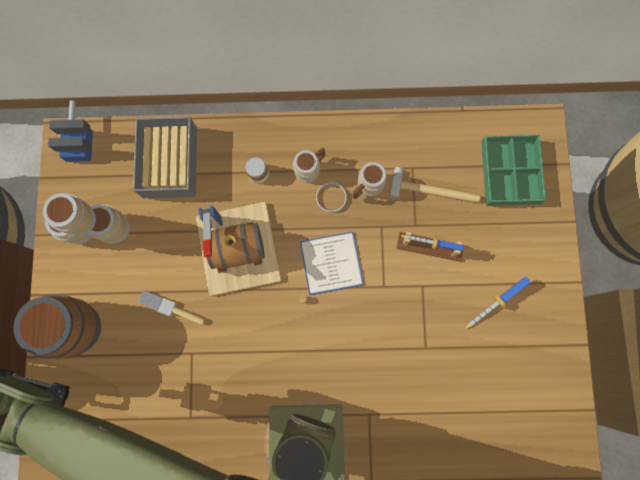

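The rod candidates are the one on the wooden rest (top 403–463, 242) and the larger lookalike lying on the table (top 467–530, 303). By size and rest, I choose the one on the rest. Next is a close crop to check that.

```bash
cat > h.py <<'E'
import numpy as np, cv2
from plant import *
from scipy.spatial.transform import Rotation as R
def at(n,u,v,z,p=None):
    p=p or camera_params(n);T=p['pose']
    d=T[:3,:3]@np.array([(u-p['cx'])/p['fx'],-(v-p['cy'])/p['fy'],-1]);o=T[:3,3]
    return o+d*(z-o[2])/d[2]
def px(n,P,p=None):
    p=p or camera_params(n);T=p['pose'];q=T[:3,:3].T@(np.asarray(P)-T[:3,3])
    return np.array([p['cx']+p['fx']*q[0]/-q[2],p['cy']-p['fy']*q[1]/-q[2]])
def tcp():
    s=sense();return np.array(s['tool_pos']),R.from_euler('xyz',s['tcp_rot']).as_matrix()
E
python3 - <<'E'
import cv2,numpy as np
t=cv2.imread('pics/top0.png');s=cv2.imread('pics/scene0.png')
def c(im,u,v,w,h,k):
    return cv2.resize(im[v:v+h,u:u+w],None,fx=k,fy=k,interpolation=cv2.INTER_CUBIC)
M=np.zeros((600,800,3),np.uint8)
def put(a,x,y):M[y:y+a.shape[0],x:x+a.shape[1]]=a
put(c(t,190,200,100,100,4),0,0)
put(c(t,390,225,80,40,5),400,0)
put(c(s,150,255,100,60,4),400,200)
put(c(t,295,225,75,75,2),0,400)
cv2.imwrite('pics/m.png',M)
E
```

```text
(no output)
```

View pics/m.png

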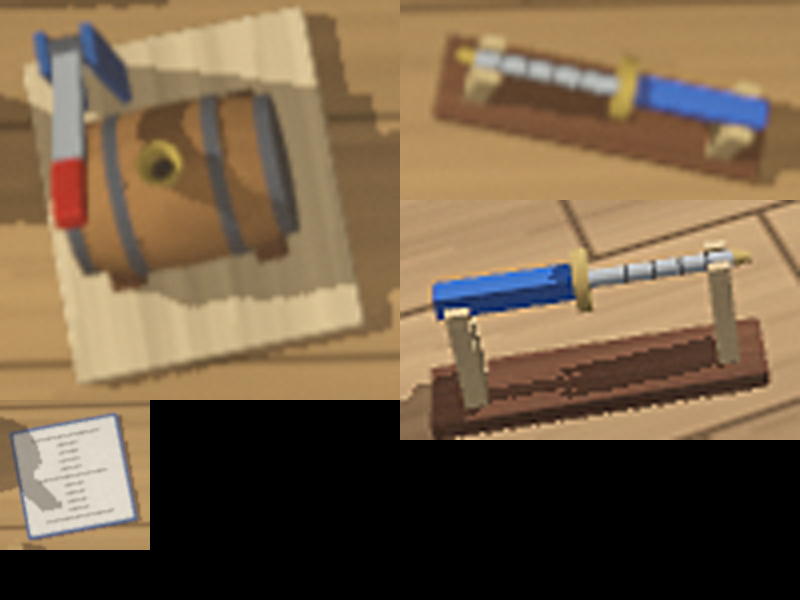

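The rod on the rest has a square blue handle, brass collar (435,242), tip (402,236) and butt (463.6,247). The tube rim is at (230,240) and the sleeve around (207,248). The card is centred near (332,263).

```bash
python3 - <<'E'
from h import *
np.set_printoptions(precision=4,suppress=True)
A=lambda u,v,z:at('top',u,v,z)
tube=A(230,240.4,.158);print('tube',tube)
c=[A(u,v,.018) for u,v in[(265,202.5),(280.5,280.5),(210,295.5),(196,216)]];c=np.array(c)
print('base',c,[np.linalg.norm(c[i]-c[(i+1)%4]) for i in range(4)],c.mean(0))
d=c[0]+c[3]-c[1]-c[2];yaw=np.arctan2(d[1],d[0]);print('yaw',yaw)
tip,col,end=A(402,236,.08),A(435,242.4,.08),A(463.6,247.4,.086);print('rod',tip,col,end,np.linalg.norm(tip-end),np.linalg.norm(tip-col))
x=tip-end;print('rod yaw',np.arctan2(x[1],x[0]))
k=np.array([A(u,v,.007) for u,v in[(300,241.5),(354,232.5),(363,284),(310,294)]]);print('card',k.mean(0),[np.linalg.norm(k[i]-k[(i+1)%4]) for i in range(4)])
# predicted with clamp angle
Rz=R.from_euler('z',yaw).as_matrix();o=tube*[1,1,0]
for t in(.5,.6,.7,.8,.85):
    L=.170
    P=lambda l,h:o+Rz@np.array([.095-l*np.cos(t)+h*np.sin(t)*1,.05,.136+l*np.sin(t)+h*np.cos(t)])
    print(t,px('top',P(.1425,.008)),px('top',P(.17,.008)),px('scene',P(.1425,.008)),px('scene',P(.17,0)),P(.1425,.008))
print('tube in scene',px('scene',tube),'bung/jar', A(304,300,.028),A(257,168,.07),A(306,163,.11))
E
```

```text
tube [0.546 0.188 0.158]
base [[0.6832 0.1103 0.018 ]
 [0.4512 0.0663 0.018 ]
 [0.4128 0.2692 0.018 ]
 [0.6478 0.3141 0.018 ]] [np.float64(0.2362209829938272), np.float64(0.2065255358091303), np.float64(0.23920290069590922), np.float64(0.20681247398003713)] [0.5487 0.19   0.018 ]
yaw 0.1881564202128524
rod [ 0.5608 -0.2811  0.08  ] [ 0.5403 -0.3721  0.08  ] [ 0.5232 -0.4493  0.086 ] 0.17243719938717061 0.09327160655391847
rod yaw 1.3506423667519725
card [ 0.5005 -0.0822  0.007 ] [np.float64(0.1604221676619262), np.float64(0.15335213595950514), np.float64(0.1554041329886967), np.float64(0.156591168626613)]
0.5 [209.1822 250.5011] [209.7175 258.7787] [411.9511 162.0852] [404.3127 156.0699] [0.5109 0.2322 0.2113]
0.6 [207.6777 246.704 ] [207.9061 254.3008] [414.9804 159.156 ] [407.5965 152.251 ] [0.5189 0.2337 0.2231]
0.7 [206.1515 242.4909] [206.0616 249.2982] [418.355  156.6362] [411.3128 148.8746] [0.528  0.2355 0.2339]
0.8 [204.6219 237.9062] [204.2069 243.8234] [422.0522 154.5634] [415.4416 145.9894] [0.5381 0.2374 0.2438]
0.85 [203.8617 235.4903] [203.2831 240.9279] [424.0134 153.7056] [417.6529 144.7458] [0.5435 0.2384 0.2483]
tube in scene [403.644  189.6454] bung/jar [ 0.3928 -0.0011  0.028 ] [0.7736 0.1271 0.07  ] [ 0.7718 -0.017   0.11  ]
```

Emit:
{"fn": "move_arm", "kwargs": {"commands": [{"fingers": 0,"slide": [0,0,-45],"roll": 0},{"fingers": 0,"slide": [-38,-27,-70],"roll": 0},{"fingers": 0,"slide": [-76,-54,-70],"roll": 0},{"fingers": 0,"slide": [-114,-81,-70],"roll": 0},{"fingers": 0,"slide": [-152,-108,-70],"roll": 0}], "force": 20}}

```text
time_s: 0.6
tool_pos: [0.2892, 0.4818, 0.3621]
tcp_rot: [-3.142, 0.0, 2.877]
ft_force: [0.3, -0.6, -0.9]
gripper_width: 0.0605
gripper_force: 0.0
```

Emit:
{"fn": "move_arm", "kwargs": {"commands": [{"fingers": 0,"slide": [-38,-27,0],"roll": 0},{"fingers": 0,"slide": [-76,-54,0],"roll": 0},{"fingers": 0,"slide": [-114,-81,0],"roll": 0},{"fingers": 0,"slide": [-152,-108,0],"roll": 0},{"fingers": 0,"slide": [-190,-135,0],"roll": 0}]}}

```text
time_s: 1.1
tool_pos: [0.4373, 0.3016, 0.3619]
tcp_rot: [-3.141, -0.0, 2.877]
ft_force: [1.1, -0.2, 0.5]
gripper_width: 0.0207
gripper_force: 0.0
```

Emit:
{"fn": "move_arm", "kwargs": {"commands": [{"fingers": 0,"slide": [-38,-27,0],"roll": 0},{"fingers": 0,"slide": [-77,-55,0],"roll": 0},{"fingers": 0,"slide": [-77,-55,0],"roll": 0},{"fingers": 0,"slide": [-77,-55,0],"roll": 0},{"fingers": 0,"slide": [-77,-55,0],"roll": 0}]}}

```text
time_s: 1.6
tool_pos: [0.496, 0.2306, 0.3619]
tcp_rot: [-3.141, -0.001, 2.878]
ft_force: [-0.3, 0.4, -0.4]
gripper_width: 0.0001
gripper_force: 0.0
```

```bash
python3 - <<'E'
from h import *
s=sense();print(s['tool_pos'],s['tcp_rot'],s['ft_force'],s['gripper_width'])
p=camera_params('wrist');im=get_image('wrist');print(p)
t=get_image('scene')
M=np.hstack([cv2.resize(im,(400,300)),cv2.resize(t[80:260,320:560],(400,300))])
M=np.zeros((600,800,3),np.uint8);M[:480,:640]=im;cv2.imwrite('pics/w1.png',M[:480,:640,::-1])
o,_=tcp()
P=np.array([.546,.188,.158]);print('tube px',px('wrist',P,p))
E
```

```text
[0.49598521 0.23062223 0.36189246] [-3.14148179e+00 -8.42016845e-04  2.87751969e+00] [-0.34550548  0.41407598 -0.42854679] 0.00014886998564943104
{'fx': 391.07152617817565, 'fy': 391.07152617817565, 'cx': 319.13074763785437, 'cy': 235.49487369399864, 'pose': array([[ 2.60593713e-01, -9.38096896e-01, -2.28177848e-01,
         4.33398490e-01],
       [ 9.65448555e-01,  2.53225636e-01,  6.15293783e-02,
         2.47027457e-01],
       [ 5.99617907e-05, -2.36328143e-01,  9.71673302e-01,
         4.54592745e-01],
       [ 0.00000000e+00,  0.00000000e+00,  0.00000000e+00,
         1.00000000e+00]])}
tube px [285.05999535 297.67534667]
```

View pics/w1.png

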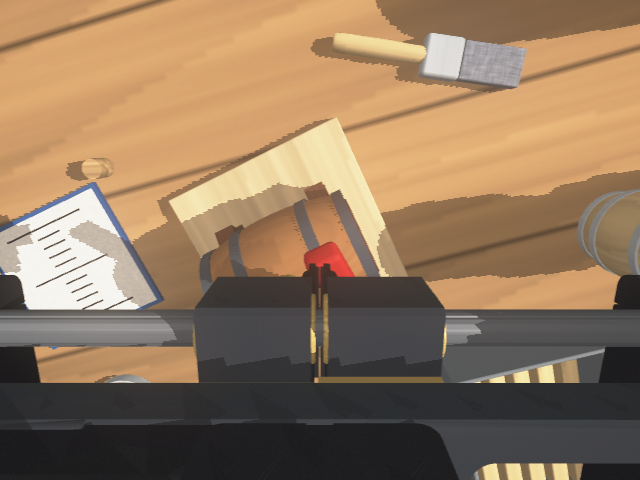

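Fingers are above the red sleeve (325,260), whose end shows towards the robot. Pressing down now.

Emit:
{"fn": "move_arm", "kwargs": {"commands": [{"fingers": 0,"slide": [0,0,25],"roll": 0},{"fingers": 0,"slide": [0,0,40],"roll": 0},{"fingers": 0,"slide": [0,0,55],"roll": 0},{"fingers": 0,"slide": [0,0,70],"roll": 0},{"fingers": 0,"slide": [0,0,85],"roll": 0}]}}

```text
time_s: 2.2
tool_pos: [0.4965, 0.2303, 0.2763]
tcp_rot: [3.141, 0.001, 2.877]
ft_force: [-1.1, -0.6, 2.2]
gripper_width: 0.0004
gripper_force: 0.6
```

Emit:
{"fn": "move_arm", "kwargs": {"commands": [{"fingers": 0,"slide": [0,0,15],"roll": 0},{"fingers": 0,"slide": [0,0,30],"roll": 0},{"fingers": 0,"slide": [0,0,45],"roll": 0},{"fingers": 0,"slide": [0,0,50],"roll": 0},{"fingers": 0,"slide": [0,0,50],"roll": 0}]}}

```text
time_s: 2.7
tool_pos: [0.4961, 0.2298, 0.2257]
tcp_rot: [-3.14, -0.002, 2.877]
ft_force: [-0.5, 0.5, -0.6]
gripper_width: 0.0003
gripper_force: 0.0
```

Emit:
{"fn": "move_arm", "kwargs": {"commands": [{"fingers": 0,"slide": [0,0,3],"roll": 0},{"fingers": 0,"slide": [0,0,5],"roll": 0},{"fingers": 0,"slide": [0,0,5],"roll": 0},{"fingers": 0,"slide": [0,0,5],"roll": 0},{"fingers": 0,"slide": [0,0,5],"roll": 0}]}}

```text
time_s: 3.2
tool_pos: [0.4967, 0.2301, 0.2225]
tcp_rot: [3.141, 0.0, 2.877]
ft_force: [0.4, 0.6, 0.7]
gripper_width: 0.0002
gripper_force: 0.2
```

Emit:
{"fn": "move_arm", "kwargs": {"commands": [{"fingers": 0,"slide": [0,0,2],"roll": 0},{"fingers": 0,"slide": [0,0,3],"roll": 0},{"fingers": 0,"slide": [0,0,3],"roll": 0},{"fingers": 0,"slide": [0,0,3],"roll": 0},{"fingers": 0,"slide": [0,0,3],"roll": 0}]}}

```text
time_s: 3.7
tool_pos: [0.4968, 0.2302, 0.2217]
tcp_rot: [3.141, 0.001, 2.877]
ft_force: [-4.3, -1.8, 10.0]
gripper_width: 0.0007
gripper_force: 5.1
```

Emit:
{"fn": "move_arm", "kwargs": {"commands": [{"fingers": 0,"slide": [0,0,-50],"roll": 0},{"fingers": 0,"slide": [0,-20,-95],"roll": 0},{"fingers": 40,"slide": [-14,-62,-108],"roll": 0},{"fingers": 60,"slide": [-28,-104,-108],"roll": 0},{"fingers": 60,"slide": [-42,-146,-108],"roll": 0}]}}

```text
time_s: 4.2
tool_pos: [0.499, 0.0769, 0.3286]
tcp_rot: [3.141, 0.003, 2.878]
ft_force: [0.6, 0.2, -0.4]
gripper_width: 0.0193
gripper_force: 0.0
```

Emit:
{"fn": "move_arm", "kwargs": {"commands": [{"fingers": 60,"slide": [-14,-43,0],"roll": 0},{"fingers": 60,"slide": [-28,-86,0],"roll": 0},{"fingers": 60,"slide": [-42,-129,0],"roll": 0},{"fingers": 60,"slide": [-56,-172,0],"roll": 0},{"fingers": 60,"slide": [-70,-215,0],"roll": 0}]}}

```text
time_s: 4.7
tool_pos: [0.5099, -0.1495, 0.3274]
tcp_rot: [3.142, 0.001, 2.877]
ft_force: [1.7, -0.1, 0.7]
gripper_width: 0.0574
gripper_force: 0.0
```

Emit:
{"fn": "move_arm", "kwargs": {"commands": [{"fingers": 60,"slide": [-14,-43,0],"roll": 0.14},{"fingers": 60,"slide": [-28,-86,0],"roll": 0.28},{"fingers": 60,"slide": [-42,-129,0],"roll": 0.42},{"fingers": 60,"slide": [-56,-172,0],"roll": 0.56},{"fingers": 60,"slide": [-70,-215,0],"roll": 0.7}]}}

```text
time_s: 5.2
tool_pos: [0.5212, -0.3754, 0.3271]
tcp_rot: [3.141, -0.0, 2.171]
ft_force: [0.2, -0.4, 0.9]
gripper_width: 0.0599
gripper_force: 0.0
```

Emit:
{"fn": "move_arm", "kwargs": {"commands": [{"fingers": 60,"slide": [0,0,0],"roll": 0.14},{"fingers": 60,"slide": [0,0,0],"roll": 0.28},{"fingers": 60,"slide": [0,0,0],"roll": 0.42},{"fingers": 60,"slide": [0,0,0],"roll": 0.56},{"fingers": 60,"slide": [0,0,0],"roll": 0.7}]}}

```text
time_s: 5.7
tool_pos: [0.5214, -0.3736, 0.3269]
tcp_rot: [-3.141, -0.0, 1.471]
ft_force: [0.2, 0.4, -0.3]
gripper_width: 0.0598
gripper_force: 0.0
```

Emit:
{"fn": "move_arm", "kwargs": {"commands": [{"fingers": 60,"slide": [0,0,0],"roll": 0.13},{"fingers": 60,"slide": [0,0,0],"roll": 0.13},{"fingers": 60,"slide": [0,0,0],"roll": 0.13},{"fingers": 60,"slide": [0,0,0],"roll": 0.13},{"fingers": 60,"slide": [0,0,0],"roll": 0.13}]}}

```text
time_s: 6.2
tool_pos: [0.5215, -0.3735, 0.3272]
tcp_rot: [-3.142, -0.0, 1.348]
ft_force: [0.2, 0.2, 0.1]
gripper_width: 0.0599
gripper_force: 0.0
```

```bash
python3 - <<'E'
from h import *
np.set_printoptions(precision=4,suppress=True)
s=sense();print(s['time_s'],s['tool_pos'],s['tcp_rot'],s['joints'])
p=camera_params('wrist');im=get_image('wrist');print(p['pose'])
import pickle;pickle.dump(p,open('w2.pkl','wb'))
cv2.imwrite('pics/w2.png',im[:,:,::-1])
for P in([.5608,-.2811,.08],[.5412,-.3689,.08],[.5232,-.4493,.088]):print(px('wrist',P,p))
t=get_image('top');cv2.imwrite('pics/top2.png',t[:,:,::-1])
E
```

```text
6.2 [ 0.5215 -0.3735  0.3272] [-3.1416 -0.      1.348 ] [-0.7052  0.0863  1.6322  0.      1.4232 -0.4823]
[[ 0.9754  0.2144  0.0521  0.5373]
 [-0.2206  0.9476  0.231  -0.3098]
 [ 0.0002 -0.2368  0.9716  0.4199]
 [ 0.      0.      0.      1.    ]]
[339.2179  98.7182]
[338.2577 206.6603]
[337.8242 297.7823]
```

View pics/w2.png

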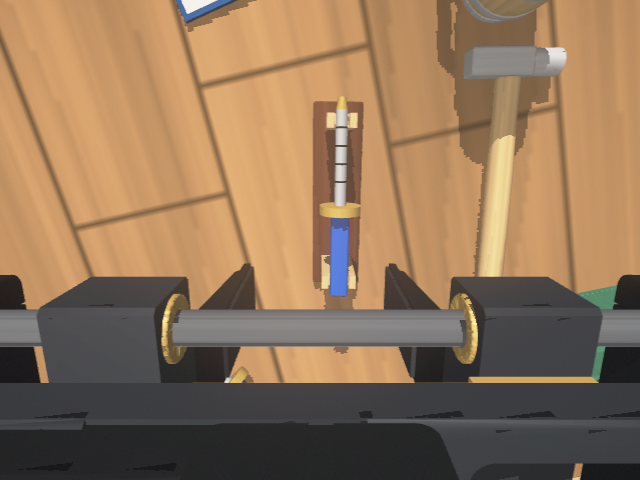

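Wrist view: tip (342,97), collar (340,208), butt (339,296), rest below. This agrees with the prediction within 3 px.

```bash
python3 - <<'E'
from h import *
import pickle
p=pickle.load(open('w2.pkl','rb'))
t=at('wrist',342,97,.08,p);c=at('wrist',340.3,206,.08,p);b=at('wrist',339,296.5,.086,p)
print(t,c,b,np.linalg.norm(t-b),np.linalg.norm(t-c));d=t-b;y=np.arctan2(d[1],d[0]);print(y)
o,Rm=tcp();u=np.array([np.cos(y),np.sin(y),0]);g=(t-u*.135+b*[1,1,0]+u*.038*1)/2;g[2]=.08
print(g,Rm.T@(g-o))
E
```

```text
[ 0.56331465 -0.28029291  0.08      ] [ 0.54307248 -0.36872228  0.08      ] [ 0.52442564 -0.44915104  0.086     ] 0.1733823000185333 0.09071658616933188
1.3444374825350924
[ 0.53298525 -0.41198474  0.08      ] [-0.03497647  0.01976822  0.24726455]
```

Emit:
{"fn": "move_arm", "kwargs": {"commands": [{"fingers": 60,"slide": [-21,10,20],"roll": 0},{"fingers": 60,"slide": [-42,20,50],"roll": 0},{"fingers": 60,"slide": [-42,20,95],"roll": 0},{"fingers": 60,"slide": [-42,20,140],"roll": 0},{"fingers": 60,"slide": [-42,20,170],"roll": 0}], "force": 3}}

```text
time_s: 6.8
tool_pos: [0.5304, -0.4181, 0.1532]
tcp_rot: [-3.138, -0.002, 1.347]
ft_force: [0.4, -0.5, 0.1]
gripper_width: 0.0602
gripper_force: 0.0
```

Emit:
{"fn": "move_arm", "kwargs": {"commands": [{"fingers": 60,"slide": [0,0,12],"roll": 0},{"fingers": 60,"slide": [0,0,18],"roll": 0},{"fingers": 30,"slide": [0,0,18],"roll": 0},{"fingers": 5,"slide": [0,0,18],"roll": 0},{"fingers": 5,"slide": [0,0,18],"roll": 0}]}}

```text
time_s: 7.3
tool_pos: [0.5326, -0.4197, 0.1418]
tcp_rot: [3.138, 0.002, 1.347]
ft_force: [-0.4, 0.3, 0.4]
gripper_width: 0.0415
gripper_force: 0.0
```

Emit:
{"fn": "move_arm", "kwargs": {"commands": [{"fingers": 5,"slide": [0,0,0],"roll": 0},{"fingers": 5,"slide": [0,0,0],"roll": 0},{"fingers": 5,"slide": [0,0,0],"roll": 0},{"fingers": 5,"slide": [0,0,0],"roll": 0},{"fingers": 5,"slide": [0,0,0],"roll": 0}]}}

```text
time_s: 7.8
tool_pos: [0.5309, -0.4188, 0.1395]
tcp_rot: [-3.139, -0.0, 1.347]
ft_force: [-5.0, 2.1, 4.8]
gripper_width: 0.0161
gripper_force: 3.0
```

Emit:
{"fn": "move_arm", "kwargs": {"commands": [{"fingers": 5,"slide": [0,0,-10],"roll": 0},{"fingers": 5,"slide": [0,0,-25],"roll": 0},{"fingers": 5,"slide": [0,0,-45],"roll": 0},{"fingers": 5,"slide": [0,0,-70],"roll": 0},{"fingers": 5,"slide": [0,0,-100],"roll": 0}]}}

```text
time_s: 8.3
tool_pos: [0.5317, -0.4187, 0.2404]
tcp_rot: [3.141, -0.0, 1.347]
ft_force: [0.2, 0.2, -1.4]
gripper_width: 0.016
gripper_force: 3.0
```

Emit:
{"fn": "move_arm", "kwargs": {"commands": [{"fingers": 5,"slide": [0,0,-25],"roll": 0},{"fingers": 5,"slide": [0,0,-50],"roll": 0},{"fingers": 5,"slide": [0,0,-80],"roll": 0},{"fingers": 5,"slide": [0,0,-80],"roll": 0},{"fingers": 5,"slide": [0,0,-80],"roll": 0}]}}

```text
time_s: 8.8
tool_pos: [0.532, -0.419, 0.3205]
tcp_rot: [3.139, 0.001, 1.347]
ft_force: [-0.3, 0.6, -1.2]
gripper_width: 0.0157
gripper_force: 3.0
```

```bash
python3 - <<'E'
from h import *
s=sense();print(s['time_s'],s['tool_pos'],s['gripper_width'],s['ft_force'],s['gripper_force'])
p=camera_params('wrist');im=get_image('wrist')
t=get_image('scene')
M=np.hstack([cv2.resize(im[:360,160:520],(400,400)),cv2.resize(t[130:330,100:300],(400,400),interpolation=cv2.INTER_CUBIC)])
cv2.imwrite('pics/w3.png',M[:,:,::-1])
E
```

```text
8.8 [ 0.53196998 -0.41901652  0.32054092] 0.01572634966623289 [-0.30916783  0.55740483 -1.1753191 ] 2.9998236894607544
```

View pics/w3.png

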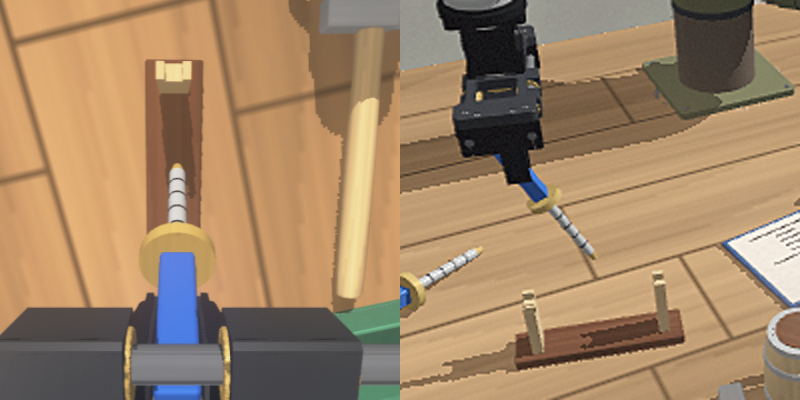

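Gripper lifted the rod and it pivoted in the pads to about 55° tip-down (tip at crop 177,165). I'll press its tip against the rest's front post to bring it vertical.

Emit:
{"fn": "move_arm", "kwargs": {"commands": [{"fingers": 5,"slide": [0,0,30],"roll": 0},{"fingers": 5,"slide": [0,0,60],"roll": 0},{"fingers": 5,"slide": [0,0,88],"roll": 0},{"fingers": 5,"slide": [10,0,88],"roll": 0},{"fingers": 5,"slide": [25,0,88],"roll": 0}]}}

```text
time_s: 9.4
tool_pos: [0.5366, -0.3936, 0.2294]
tcp_rot: [-3.138, -0.002, 1.346]
ft_force: [0.3, -0.5, -0.7]
gripper_width: 0.0158
gripper_force: 3.0
```

Emit:
{"fn": "move_arm", "kwargs": {"commands": [{"fingers": 5,"slide": [15,0,0],"roll": 0},{"fingers": 5,"slide": [30,0,0],"roll": 0},{"fingers": 5,"slide": [42,0,0],"roll": 0},{"fingers": 5,"slide": [54,0,0],"roll": 0},{"fingers": 5,"slide": [65,0,0],"roll": 0}]}}

```text
time_s: 9.9
tool_pos: [0.5521, -0.3301, 0.232]
tcp_rot: [3.141, 0.001, 1.347]
ft_force: [-0.1, -0.7, -1.2]
gripper_width: 0.016
gripper_force: 3.0
```

Emit:
{"fn": "move_arm", "kwargs": {"commands": [{"fingers": 5,"slide": [8,0,0],"roll": 0},{"fingers": 5,"slide": [14,0,0],"roll": 0},{"fingers": 5,"slide": [20,0,0],"roll": 0},{"fingers": 5,"slide": [20,0,0],"roll": 0},{"fingers": 5,"slide": [20,0,0],"roll": 0}]}}

```text
time_s: 10.4
tool_pos: [0.556, -0.3117, 0.2311]
tcp_rot: [-3.141, -0.0, 1.347]
ft_force: [1.0, -0.3, -1.4]
gripper_width: 0.016
gripper_force: 3.0
```

```bash
python3 - <<'E'
from h import *
s=sense();print(s['time_s'],s['tool_pos'],s['gripper_width'],s['ft_force'],s['gripper_force'])
p=camera_params('wrist');im=get_image('wrist')
t=get_image('scene');tp=get_image('top')
M=np.hstack([cv2.resize(im[:360,160:520],(400,400)),cv2.resize(t[180:330,120:270],(400,400),interpolation=cv2.INTER_CUBIC)])
cv2.imwrite('pics/w4.png',M[:,:,::-1])
o,Rm=tcp()
G=o+Rm[:,2]*.059
for a in np.radians([60,70,80,90,100]):
    d=np.cos(a)*Rm[:,0]+np.sin(a)*Rm[:,2]
    f=lambda n,q:[px(n,G+.052*d),px(n,G+.142*d)]
    w=[(px('wrist',G+k*d,p)-[160,0])/.9 for k in(.052,.142)];c=[(px('scene',G+k*d)-[120,180])*400/150+[400,0] for k in(.052,.142)]
    print(round(np.degrees(a)),*w,*c)
E
```

```text
10.4 [ 0.55602156 -0.3116625   0.23114226] 0.015966659982428202 [ 0.98164444 -0.25954393 -1.37874675] 2.9999560117721558
60 [173.79295343 244.69688608] [174.58913992 147.11865302] [700.89777491 193.43683252] [760.04890906 256.04708737]
70 [173.85918648 260.07442632] [174.67797462 183.29555612] [691.35491514 198.50248668] [735.3028733  269.07499686]
80 [173.90307699 276.51954761] [174.73088602 218.68385856] [680.99601088 202.25962852] [708.55287633 278.89768667]
90 [173.92552808 293.7989933 ] [174.75254417 253.68087795] [670.10471973 204.60280725] [680.40382294 285.2766617 ]
100 [173.92719537 311.72096328] [174.74559371 288.68380288] [658.97967108 205.4609159 ] [651.49332774 288.02347407]
```

View pics/w4.png

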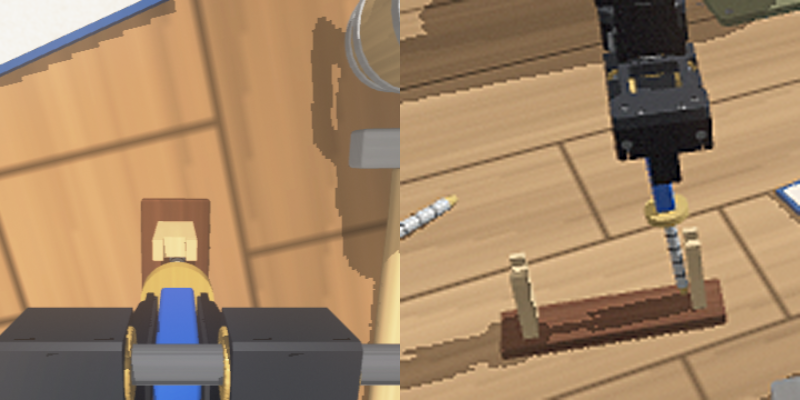

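Rod is now upright within a few degrees (tip at 683,287 against 680,285 predicted for 90°). I'll firm the grip and carry it to above the tube.

Emit:
{"fn": "move_arm", "kwargs": {"commands": [{"fingers": 5,"slide": [-2,0,0],"roll": 0},{"fingers": 5,"slide": [-2,0,0],"roll": 0},{"fingers": 5,"slide": [-2,0,-35],"roll": 0},{"fingers": 5,"slide": [-2,0,-75],"roll": 0},{"fingers": 5,"slide": [-2,0,-115],"roll": 0}], "force": 20}}

```text
time_s: 11.05
tool_pos: [0.5553, -0.3136, 0.347]
tcp_rot: [-3.14, -0.001, 1.346]
ft_force: [-0.6, -1.0, -1.4]
gripper_width: 0.016
gripper_force: 20.0
```

Emit:
{"fn": "move_arm", "kwargs": {"commands": [{"fingers": 5,"slide": [5,0,-35],"roll": 0},{"fingers": 5,"slide": [25,-6,-55],"roll": 0},{"fingers": 5,"slide": [60,-15,-58],"roll": 0},{"fingers": 5,"slide": [100,-25,-58],"roll": 0},{"fingers": 5,"slide": [140,-35,-58],"roll": 0}]}}

```text
time_s: 11.55
tool_pos: [0.5523, -0.1684, 0.4047]
tcp_rot: [3.141, -0.0, 1.346]
ft_force: [0.8, 0.3, -0.2]
gripper_width: 0.0156
gripper_force: 20.0
```

Emit:
{"fn": "move_arm", "kwargs": {"commands": [{"fingers": 5,"slide": [40,-10,0],"roll": 0},{"fingers": 5,"slide": [80,-20,0],"roll": 0},{"fingers": 5,"slide": [120,-30,0],"roll": 0},{"fingers": 5,"slide": [160,-40,0],"roll": 0},{"fingers": 5,"slide": [200,-50,0],"roll": 0}]}}

```text
time_s: 12.05
tool_pos: [0.5479, 0.0383, 0.4045]
tcp_rot: [3.141, -0.0, 1.346]
ft_force: [0.4, 0.4, -1.0]
gripper_width: 0.0161
gripper_force: 20.0
```

Emit:
{"fn": "move_arm", "kwargs": {"commands": [{"fingers": 5,"slide": [40,-10,0],"roll": 0},{"fingers": 5,"slide": [75,-18,0],"roll": 0},{"fingers": 5,"slide": [105,-26,0],"roll": 0},{"fingers": 5,"slide": [125,-31,0],"roll": 0},{"fingers": 5,"slide": [135,-34,0],"roll": 0}]}}

```text
time_s: 12.55
tool_pos: [0.5449, 0.1775, 0.4042]
tcp_rot: [-3.141, -0.0, 1.349]
ft_force: [0.6, 0.0, -1.6]
gripper_width: 0.0161
gripper_force: 20.0
```

```bash
python3 - <<'E'
from h import *
s=sense();print(s['time_s'],s['tool_pos'],s['tcp_rot'],s['gripper_width'],s['ft_force'],s['gripper_force'])
p=camera_params('wrist');im=get_image('wrist')
t=get_image('scene');tp=get_image('top')
cv2.imwrite('pics/top5.png',tp[:,:,::-1]);cv2.imwrite('pics/wr5.png',im[:,:,::-1]);cv2.imwrite('pics/sc5.png',t[:,:,::-1])
M=np.hstack([cv2.resize(im[100:400,200:440],(400,500),interpolation=cv2.INTER_CUBIC),cv2.resize(t[100:220,350:446],(400,500),interpolation=cv2.INTER_CUBIC)])
cv2.imwrite('pics/w5.png',M[:,:,::-1])
o,Rm=tcp();G=o+Rm[:,2]*.059
T=np.array([.546,.188,.158])
K=500/300
print('tube',(px('wrist',T,p)-[200,100])*K,(px('scene',T)-[350,100])*500/120+[400,0])
for a in np.radians([80,85,90,95]):
    d=np.cos(a)*Rm[:,0]+np.sin(a)*Rm[:,2]
    w=[(px('wrist',G+k*d,p)-[200,100])*K for k in(.052,.142)];c=[(px('scene',G+k*d)-[350,100])*500/120+[400,0] for k in(.052,.142)]
    print(round(np.degrees(a)),*w,*c,G+.142*d)
E
```

```text
12.55 [0.54485174 0.17754636 0.40420935] [-3.14145787e+00 -1.05564769e-04  1.34865376e+00] 0.01608877082388826 [ 0.58722233  0.00491897 -1.59444551] 19.999592006206512
tube [193.61661984 175.08126772] [623.49512523 373.50196811]
80 [196.21046448 252.25104288] [196.9358555  164.58691624] [651.64189066 172.02274676] [654.13400852 305.1345032 ] [0.55055852 0.19975692 0.20534846]
85 [196.20394532 265.02303583] [196.91226133 190.79313052] [644.36942041 173.68083175] [635.21412876 309.65205251] [0.54783655 0.18777937 0.20373929]
90 [196.19317595 278.07649964] [196.88328685 216.93943762] [637.12911685 174.71325524] [616.33065457 312.62692526] [0.54509377 0.17571066 0.20320678]
95 [196.17825539 291.37711706] [196.84903546 243.09948974] [629.97157375 175.11130654] [597.59630972 314.0316997 ] [0.54235106 0.16364263 0.20375497]
```

View pics/w5.png

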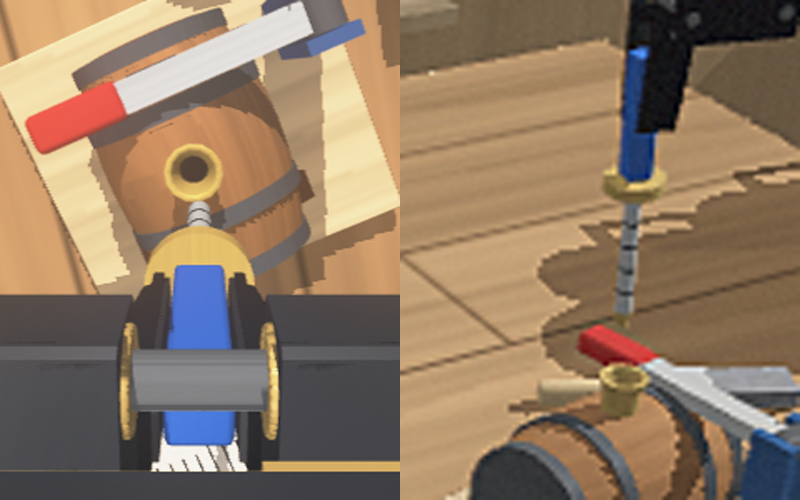

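Wrist and scene views agree: the clamp is down and the rim is at (193,173)/(625,373), as predicted. The rod is about 88°, with its tip ~8 mm short of the tube along tool x and ~8 mm lower in the grip. Shift and lower with a soft grip.

Emit:
{"fn": "move_arm", "kwargs": {"commands": [{"fingers": 5,"slide": [8,-2,0],"roll": 0},{"fingers": 5,"slide": [8,-2,10],"roll": 0},{"fingers": 5,"slide": [8,-2,20],"roll": 0},{"fingers": 5,"slide": [8,-2,30],"roll": 0},{"fingers": 5,"slide": [8,-2,30],"roll": 0}], "force": 8}}

```text
time_s: 13.2
tool_pos: [0.5442, 0.1837, 0.3711]
tcp_rot: [-3.137, 0.002, 1.346]
ft_force: [-0.8, -0.3, -1.4]
gripper_width: 0.0159
gripper_force: 8.0
```

```bash
python3 - <<'E'
from h import *
s=sense();print(s['time_s'],s['tool_pos'],s['gripper_width'],s['ft_force'])
p=camera_params('wrist');im=get_image('wrist');t=get_image('scene')
M=np.hstack([cv2.resize(im[120:300,248:392],(400,500),interpolation=cv2.INTER_CUBIC),cv2.resize(t[140:220,370:434],(400,500),interpolation=cv2.INTER_CUBIC)])
cv2.imwrite('pics/w6.png',M[:,:,::-1])
E
```

```text
13.2 [0.54419404 0.18365826 0.37111838] 0.015882497214107855 [-0.8415028  -0.26736836 -1.36537785]
```

View pics/w6.png

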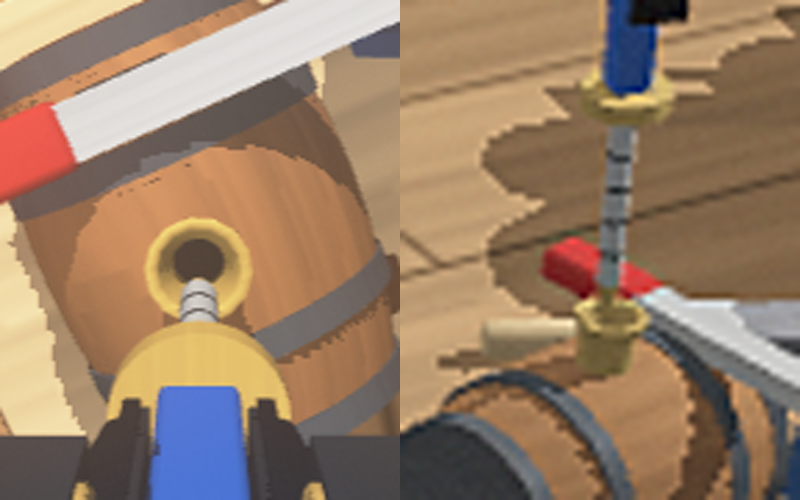

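Tip (198,280) is just above the rim centre (198,268) and about 2 mm short along tool x. Correct that and lower.

Emit:
{"fn": "move_arm", "kwargs": {"commands": [{"fingers": 5,"slide": [2,0,3],"roll": 0},{"fingers": 5,"slide": [2,0,10],"roll": 0},{"fingers": 5,"slide": [2,0,17],"roll": 0},{"fingers": 5,"slide": [2,0,24],"roll": 0},{"fingers": 5,"slide": [2,0,31],"roll": 0}]}}

```text
time_s: 13.8
tool_pos: [0.5453, 0.1862, 0.3423]
tcp_rot: [-3.141, 0.0, 1.347]
ft_force: [0.2, 0.3, -1.1]
gripper_width: 0.0161
gripper_force: 8.0
```

Emit:
{"fn": "move_arm", "kwargs": {"commands": [{"fingers": 5,"slide": [0,0,7],"roll": 0},{"fingers": 5,"slide": [0,0,14],"roll": 0},{"fingers": 5,"slide": [0,0,21],"roll": 0},{"fingers": 5,"slide": [0,0,28],"roll": 0},{"fingers": 5,"slide": [0,0,35],"roll": 0}]}}

```text
time_s: 14.3
tool_pos: [0.5454, 0.1864, 0.3078]
tcp_rot: [-3.142, -0.001, 1.347]
ft_force: [0.2, 1.1, -0.0]
gripper_width: 0.0157
gripper_force: 8.0
```

Emit:
{"fn": "move_arm", "kwargs": {"commands": [{"fingers": 5,"slide": [0,0,6],"roll": 0},{"fingers": 5,"slide": [0,0,12],"roll": 0},{"fingers": 5,"slide": [0,0,17],"roll": 0},{"fingers": 5,"slide": [0,0,22],"roll": 0},{"fingers": 5,"slide": [0,0,26],"roll": 0}]}}

```text
time_s: 14.8
tool_pos: [0.5454, 0.1863, 0.282]
tcp_rot: [-3.142, -0.0, 1.347]
ft_force: [-0.4, 2.5, -0.6]
gripper_width: 0.0158
gripper_force: 8.0
```

Emit:
{"fn": "move_arm", "kwargs": {"commands": [{"fingers": 5,"slide": [0,0,2],"roll": 0},{"fingers": 5,"slide": [0,0,4],"roll": 0},{"fingers": 5,"slide": [0,0,6],"roll": 0},{"fingers": 5,"slide": [0,0,6],"roll": 0},{"fingers": 5,"slide": [0,0,6],"roll": 0}]}}

```text
time_s: 15.3
tool_pos: [0.5455, 0.1862, 0.2766]
tcp_rot: [3.141, -0.0, 1.347]
ft_force: [-1.2, 1.8, 0.8]
gripper_width: 0.0157
gripper_force: 8.0
```

```bash
python3 - <<'E'
from h import *
s=sense();print(s['time_s'],s['tool_pos'],s['gripper_width'],s['ft_force'])
p=camera_params('wrist');im=get_image('wrist');t=get_image('scene')
M=np.hstack([cv2.resize(im[120:300,248:392],(400,500),interpolation=cv2.INTER_CUBIC),cv2.resize(t[140:220,370:434],(400,500),interpolation=cv2.INTER_CUBIC)])
cv2.imwrite('pics/w7.png',M[:,:,::-1])
E
```

```text
15.3 [0.54548306 0.18624544 0.27661237] 0.015696552967365406 [-1.21466616  1.83950257  0.8113889 ]
```

View pics/w7.png

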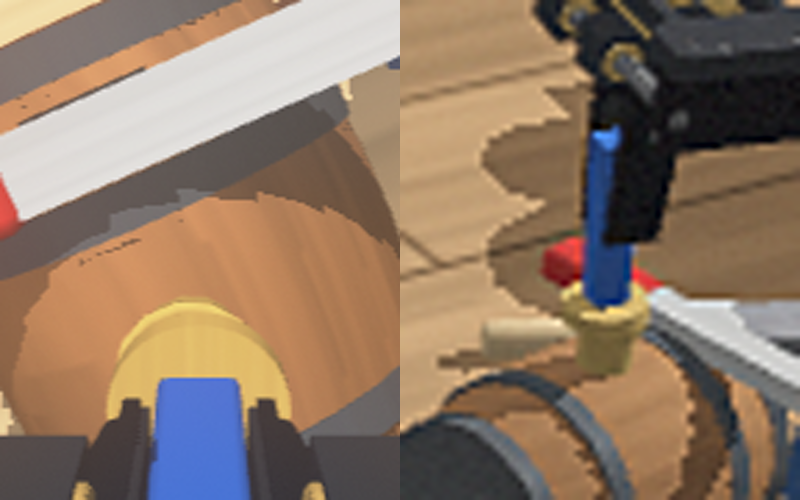

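Collar is down on or just above the rim (612,305). Pressing a few mm more to seat it.

Emit:
{"fn": "move_arm", "kwargs": {"commands": [{"fingers": 5,"slide": [0,0,1],"roll": 0},{"fingers": 5,"slide": [0,0,2],"roll": 0},{"fingers": 5,"slide": [0,0,3],"roll": 0},{"fingers": 5,"slide": [0,0,3],"roll": 0},{"fingers": 5,"slide": [0,0,3],"roll": 0}]}}

```text
time_s: 15.9
tool_pos: [0.5458, 0.1864, 0.2762]
tcp_rot: [3.14, -0.001, 1.347]
ft_force: [-4.4, 1.1, 10.3]
gripper_width: 0.0162
gripper_force: 8.0
```

Emit:
{"fn": "move_arm", "kwargs": {"commands": [{"fingers": 5,"slide": [0,0,1],"roll": 0},{"fingers": 5,"slide": [0,0,2],"roll": 0},{"fingers": 5,"slide": [0,0,2],"roll": 0},{"fingers": 5,"slide": [0,0,2],"roll": 0},{"fingers": 5,"slide": [0,0,2],"roll": 0}]}}

```text
time_s: 16.4
tool_pos: [0.5458, 0.1864, 0.2745]
tcp_rot: [3.14, -0.001, 1.347]
ft_force: [-4.4, 2.6, 11.6]
gripper_width: 0.0162
gripper_force: 8.0
```

Contact firm at 10–12 N with no further travel, so the collar is seated. Now draw out and carry back towards the rest, where the rod can be laid level over the front post.

Emit:
{"fn": "move_arm", "kwargs": {"commands": [{"fingers": 5,"slide": [0,0,2],"roll": 0},{"fingers": 5,"slide": [0,0,-8],"roll": 0},{"fingers": 5,"slide": [0,0,-28],"roll": 0},{"fingers": 5,"slide": [0,0,-53],"roll": 0},{"fingers": 5,"slide": [0,0,-78],"roll": 0}], "force": 20}}

```text
time_s: 16.9
tool_pos: [0.5452, 0.1854, 0.3488]
tcp_rot: [-3.141, 0.003, 1.346]
ft_force: [0.0, -0.4, -1.4]
gripper_width: 0.0159
gripper_force: 20.0
```

Emit:
{"fn": "move_arm", "kwargs": {"commands": [{"fingers": 5,"slide": [0,0,-25],"roll": 0},{"fingers": 5,"slide": [0,0,-50],"roll": 0},{"fingers": 5,"slide": [0,0,-55],"roll": 0},{"fingers": 5,"slide": [0,0,-55],"roll": 0},{"fingers": 5,"slide": [0,0,-55],"roll": 0}]}}

```text
time_s: 17.4
tool_pos: [0.5451, 0.1858, 0.4021]
tcp_rot: [-3.139, 0.002, 1.347]
ft_force: [0.9, 0.0, -1.3]
gripper_width: 0.0161
gripper_force: 20.0
```

```bash
cat > meas.py <<'E'
from h import *
from scipy.optimize import least_squares
def blob(im,lo,hi,roi):
    h=cv2.cvtColor(im,cv2.COLOR_RGB2HSV);m=cv2.inRange(h,lo,hi);k=np.zeros_like(m);x0,y0,x1,y1=map(int,roi);k[y0:y1,x0:x1]=255
    return m&k
def show(n,im,a,b,pad=6):
    pass
s=sense();print(s['time_s'],s['tool_pos'],s['tcp_rot'],s['gripper_width'],s['ft_force'],s['gripper_force'])
o,Rm=tcp();G=o+Rm[:,2]*.059;im=get_image('scene');c=px('scene',G)
m=blob(im,(105,120,60),(125,255,255),(c[0]-60,c[1]-60,c[0]+60,c[1]+60))
n,l,st,ce=cv2.connectedComponentsWithStats(m)
for i in range(1,n):
    if st[i,4]>15:
        q=np.argwhere(l==i)[:,::-1].astype(float);v=np.linalg.svd(q-q.mean(0))[2][0];r=(q-q.mean(0))@v
        print('blue',ce[i],st[i,4],'dir deg',np.degrees(np.arctan2(v[1],v[0]))%180,'len',np.ptp(r))
print('G px',c)
for a in np.radians([-10,0,5,10,20,80,85,90,95,100]):
    d=np.cos(a)*Rm[:,0]+np.sin(a)*Rm[:,2];v=px('scene',G+.04*d)-px('scene',G-.02*d);print(round(np.degrees(a)),np.degrees(np.arctan2(v[1],v[0]))%180,end='; ')
E
python3 meas.py
```

```text
17.4 [0.54506688 0.18581724 0.40212819] [-3.13923020e+00  1.82869228e-03  1.34653656e+00] 0.016142463939578536 [ 0.93677857  0.04408624 -1.27441409] 19.991502463817596
blue [408.88343558 128.0797546 ] 163 dir deg 89.40276674784754 len 31.029586383652372
G px [413.22685415 121.43562723]
-10 165.23998894547094; 0 175.01057855264767; 5 0.226067017877815; 10 5.67451388332861; 20 17.25669511637479; 80 89.3229631266102; 85 94.23967473437084; 90 98.9519294260179; 95 103.47970243719436; 100 107.84528720520028;
```

Emit:
{"fn": "move_arm", "kwargs": {"commands": [{"fingers": 5,"slide": [-25,7,0],"roll": 0},{"fingers": 5,"slide": [-65,18,0],"roll": 0},{"fingers": 5,"slide": [-105,29,0],"roll": 0},{"fingers": 5,"slide": [-145,40,0],"roll": 0},{"fingers": 5,"slide": [-185,50,0],"roll": 0}]}}

```text
time_s: 17.95
tool_pos: [0.5525, -0.0069, 0.4022]
tcp_rot: [-3.139, 0.001, 1.347]
ft_force: [0.2, 0.5, -0.7]
gripper_width: 0.0157
gripper_force: 20.0
```

Emit:
{"fn": "move_arm", "kwargs": {"commands": [{"fingers": 5,"slide": [-40,11,0],"roll": 0},{"fingers": 5,"slide": [-80,22,0],"roll": 0},{"fingers": 5,"slide": [-120,33,0],"roll": 0},{"fingers": 5,"slide": [-160,44,0],"roll": 0},{"fingers": 5,"slide": [-200,54,0],"roll": 0}]}}

```text
time_s: 18.45
tool_pos: [0.5607, -0.214, 0.4021]
tcp_rot: [-3.139, -0.0, 1.347]
ft_force: [0.2, 0.2, -1.5]
gripper_width: 0.0159
gripper_force: 20.0
```

Emit:
{"fn": "move_arm", "kwargs": {"commands": [{"fingers": 5,"slide": [-30,8,0],"roll": 0},{"fingers": 5,"slide": [-50,14,0],"roll": 0},{"fingers": 5,"slide": [-60,17,0],"roll": 0},{"fingers": 5,"slide": [-60,17,0],"roll": 0},{"fingers": 5,"slide": [-60,17,0],"roll": 0}]}}

```text
time_s: 18.95
tool_pos: [0.5646, -0.2736, 0.4039]
tcp_rot: [-3.141, -0.001, 1.348]
ft_force: [-0.5, 0.4, -1.9]
gripper_width: 0.016
gripper_force: 20.0
```

```bash
python3 meas.py; python3 - <<'E'
from h import *
o,Rm=tcp();print('rest-frame s,lat',Rm.T@(o-np.array([.5316,-.4187,0]))+[-.052,0,0])
E
```

```text
18.95 [ 0.56464434 -0.27362409  0.40393743] [-3.14094582e+00 -8.03191746e-04  1.34761501e+00] 0.01597879999954982 [-0.45506455  0.44203975 -1.8551905 ] 19.993780553340912
blue [230.1954023  181.03448276] 87 dir deg 78.76118977462028 len 11.763550850268242
G px [230.20930066 163.07555021]
-10 165.15939802594872; 0 174.14448762230603; 5 178.63453589839955; 10 3.140609508730735; 20 12.252626445426381; 80 73.2445535397191; 85 78.79939663919124; 90 84.3703627198338; 95 89.93707461324365; 100 95.47937592527386; rest-frame s,lat [ 9.72950720e-02  1.15851036e-04 -4.04127851e-01]
```

Emit:
{"fn": "move_arm", "kwargs": {"commands": [{"fingers": 5,"slide": [0,0,35],"roll": 0},{"fingers": 5,"slide": [0,0,75],"roll": 0},{"fingers": 5,"slide": [0,0,115],"roll": 0},{"fingers": 5,"slide": [0,0,137],"roll": 0},{"fingers": 5,"slide": [0,0,137],"roll": 0}], "force": 4}}

```text
time_s: 19.5
tool_pos: [0.5629, -0.2721, 0.2624]
tcp_rot: [-3.134, -0.003, 1.349]
ft_force: [0.6, 0.5, -1.4]
gripper_width: 0.0162
gripper_force: 4.0
```

Emit:
{"fn": "move_arm", "kwargs": {"commands": [{"fingers": 5,"slide": [-12,0,0],"roll": 0},{"fingers": 5,"slide": [-25,0,0],"roll": 0},{"fingers": 5,"slide": [-38,0,3],"roll": 0},{"fingers": 5,"slide": [-49,0,5],"roll": 0},{"fingers": 5,"slide": [-60,0,8],"roll": 0}]}}

```text
time_s: 20.0
tool_pos: [0.5511, -0.3347, 0.2601]
tcp_rot: [3.14, 0.001, 1.346]
ft_force: [0.7, 0.8, -0.2]
gripper_width: 0.0161
gripper_force: 4.0
```

```bash
python3 meas.py; python3 - <<'E'
from h import *
im=get_image('scene');o,Rm=tcp();G=o+Rm[:,2]*.059
h=cv2.cvtColor(im,cv2.COLOR_RGB2HSV)
cv2.imwrite('pics/s9.png',im[:,:,::-1])
for a in np.radians([50,60,70,80,90]):
    d=np.cos(a)*Rm[:,0]+np.sin(a)*Rm[:,2]
    q=[px('scene',G+k*d) for k in(.08,.095,.11,.125,.14)]
    print(np.degrees(a),[h[int(round(y)),int(round(x))].tolist() for x,y in q],q[-1])
E
```

```text
20.0 [ 0.55105113 -0.33466481  0.26011378] [3.14005517e+00 5.33535514e-04 1.34598454e+00] 0.01610571544611777 [ 0.65921157  0.84855399 -0.21174481] 4.000306650996208
blue [213.39285714 241.75      ] 84 dir deg 61.620221581252444 len 12.934365191131032
G px [206.22449108 228.23667624]
-10 164.45604301634657; 0 172.57395833401205; 5 176.6100229837393; 10 0.6594108644769541; 20 8.883979842943685; 80 69.4756292211519; 85 75.58244975282992; 90 81.7567756380614; 95 87.95006672432766; 100 94.11231507672281; 50.0 [[16, 103, 174], [15, 100, 198], [16, 102, 192], [17, 94, 208], [17, 97, 205]] [251.93271934 261.89071242]
59.99999999999999 [[16, 100, 194], [16, 95, 206], [16, 96, 215], [17, 96, 212], [17, 101, 191]] [243.59597941 267.93223102]
70.0 [[120, 14, 54], [90, 2, 143], [90, 6, 81], [90, 5, 105], [21, 18, 99]] [234.25775295 272.84972454]
80.0 [[16, 99, 201], [16, 102, 192], [16, 97, 211], [16, 97, 203], [16, 98, 210]] [224.13422831 276.53513168]
90.0 [[16, 101, 197], [17, 98, 208], [17, 98, 210], [16, 96, 205], [16, 99, 203]] [213.45370058 278.89908395]
```

The steel colour sits on the 70° line, so the rod is pivoting over the post as planned. Continue the arc.

Emit:
{"fn": "move_arm", "kwargs": {"commands": [{"fingers": 5,"slide": [-11,0,4],"roll": 0},{"fingers": 5,"slide": [-21,0,9],"roll": 0},{"fingers": 5,"slide": [-31,0,15],"roll": 0},{"fingers": 5,"slide": [-40,0,21],"roll": 0},{"fingers": 5,"slide": [-49,0,29],"roll": 0}]}}

```text
time_s: 20.6
tool_pos: [0.5401, -0.3817, 0.2297]
tcp_rot: [3.142, 0.0, 1.347]
ft_force: [0.7, 0.3, -0.2]
gripper_width: 0.016
gripper_force: 4.0
```

Emit:
{"fn": "move_arm", "kwargs": {"commands": [{"fingers": 5,"slide": [-8,0,8],"roll": 0},{"fingers": 5,"slide": [-15,0,17],"roll": 0},{"fingers": 5,"slide": [-22,0,26],"roll": 0},{"fingers": 5,"slide": [-27,0,36],"roll": 0},{"fingers": 5,"slide": [-32,0,46],"roll": 0}]}}

```text
time_s: 21.1
tool_pos: [0.533, -0.4124, 0.1833]
tcp_rot: [-3.141, -0.0, 1.347]
ft_force: [0.0, 1.5, -0.2]
gripper_width: 0.0158
gripper_force: 4.0
```

```bash
cat > ang.py <<'E'
from h import *
s=sense();print(s['time_s'],s['tool_pos'],s['gripper_width'],s['ft_force'],s['gripper_force'])
im=get_image('scene');o,Rm=tcp();G=o+Rm[:,2]*.059
h=cv2.cvtColor(im,cv2.COLOR_RGB2HSV)
cv2.imwrite('pics/s10.png',im[:,:,::-1])
print('s,lat',Rm.T@(o-np.array([.5316,-.4187,0]))+[-.052,0,0])
for a in range(-15,91,3):
    r=np.radians(a);d=np.cos(r)*Rm[:,0]+np.sin(r)*Rm[:,2]
    q=[px('scene',G+k*d) for k in np.arange(.065,.155,.006)]
    z=[h[int(round(y)),int(round(x)),1]<60 for x,y in q]
    if sum(z)>2:print(a,''.join('#' if i else '.' for i in z))
E
python3 ang.py
```

```text
21.1 [ 0.53303189 -0.41241419  0.18331119] 0.015832750862582803 [ 0.03037101  1.50411004 -0.20098598] 4.000084474682808
s,lat [-0.04554751 -0.00130229 -0.18114072]
18 #############..
21 ##########..#..
24 ####...........
```

Emit:
{"fn": "move_arm", "kwargs": {"commands": [{"fingers": 5,"slide": [-3,0,10],"roll": 0},{"fingers": 5,"slide": [-5,0,20],"roll": 0},{"fingers": 5,"slide": [-6,0,27],"roll": 0},{"fingers": 5,"slide": [-7,0,33],"roll": 0},{"fingers": 5,"slide": [-7,0,36],"roll": 0}]}}

```text
time_s: 21.65
tool_pos: [0.5315, -0.4189, 0.1481]
tcp_rot: [-3.141, 0.0, 1.347]
ft_force: [-3.7, 1.9, 6.2]
gripper_width: 0.016
gripper_force: 4.0
```

```bash
python3 ang.py
```

```text
21.65 [ 0.5315201  -0.41894133  0.14812554] 0.016016515392901977 [-3.67568606  1.89105347  6.15201015] 3.999870792031288
s,lat [-5.22621441e-02  2.64238859e-06 -1.48248717e-01]
3 #############..
6 #########...#..
9 ###............
```

Rod is level, about 4° tip-down. Grip firmly and lift.

Emit:
{"fn": "move_arm", "kwargs": {"commands": [{"fingers": 5,"slide": [0,0,0],"roll": 0},{"fingers": 5,"slide": [0,0,0],"roll": 0},{"fingers": 5,"slide": [0,0,-5],"roll": 0},{"fingers": 5,"slide": [0,0,-15],"roll": 0},{"fingers": 5,"slide": [0,0,-45],"roll": 0}], "force": 40}}

```text
time_s: 22.2
tool_pos: [0.5303, -0.4176, 0.1905]
tcp_rot: [-3.136, -0.003, 1.347]
ft_force: [0.3, 0.4, -1.5]
gripper_width: 0.0157
gripper_force: 40.0
```

```bash
python3 ang.py
```

```text
22.2 [ 0.53026674 -0.41757458  0.19045536] 0.015672013056142024 [ 0.30332089  0.40000244 -1.52854805] 39.99979019165039
s,lat [-0.05349081  0.00272445 -0.19927703]
6 #.###########..
9 #############..
12 #######........
```

```bash
cat > fine.py <<'E'
from h import *
s=sense();print(s['time_s'],s['tool_pos'],s['tcp_rot'],s['ft_force'])
im=get_image('scene');o,Rm=tcp();G=o+Rm[:,2]*.059
h=cv2.cvtColor(im,cv2.COLOR_RGB2HSV)[:,:,1]
pts=[]
for k in np.arange(.068,.132,.003):   # steel pixels: column crossing per k
    best=[]
    for a in np.arange(-12,20,.25):
        r=np.radians(a);x,y=px('scene',G+k*(np.cos(r)*Rm[:,0]+np.sin(r)*Rm[:,2]))
        if h[int(round(y)),int(round(x))]<60:best.append(k*np.sin(r))
    if len(best)>2:pts.append((k,np.mean(best),np.ptp(best)))
pts=np.array(pts);c=np.polyfit(pts[:,0],pts[:,1],1);print(len(pts),'slope deg',np.degrees(np.arctan(c[0])),'off',c[1],'w',np.median(pts[:,2]))
E
python3 fine.py
```

```text
22.25 [ 0.53301725 -0.41996754  0.19929215] [3.13626784e+00 2.85796274e-03 1.34690643e+00] [ 1.71125217 -1.34016744  4.20344629]
22 slope deg 3.323964826589492 off 0.001108808512512949 w 0.01082281051163399
```

Emit:
{"fn": "move_arm", "kwargs": {"commands": [{"fingers": 5,"slide": [0,0,0],"roll": 0},{"fingers": 5,"slide": [0,0,0],"roll": 0},{"fingers": 5,"slide": [0,0,0],"roll": 0},{"fingers": 5,"slide": [0,0,0],"roll": 0},{"fingers": 5,"slide": [0,0,0],"roll": 0}]}}

```text
time_s: 22.8
tool_pos: [0.5314, -0.4187, 0.1923]
tcp_rot: [-3.14, -0.001, 1.347]
ft_force: [-0.1, -0.0, -0.4]
gripper_width: 0.0156
gripper_force: 40.0
```

```bash
python3 fine.py;python3 ang.py
```

```text
22.8 [ 0.53137981 -0.41865714  0.19231905] [-3.14039078e+00 -7.17999681e-04  1.34679364e+00] [-0.12575448 -0.04315453 -0.44186114]
22 slope deg 3.5753347376861844 off 0.0022241602574751655 w 0.010856411818015183
22.85 [ 0.53145949 -0.41875234  0.19260096] 0.01575114712608527 [-1.05077685 -0.57913934 -0.42939994] 39.999836683273315
s,lat [-5.20779099e-02 -1.74095880e-04 -1.92795408e-01]
3 #############..
6 #############..
9 #####..........
```

Tilt about 4° after settling. Now move the tip over the card.

Emit:
{"fn": "move_arm", "kwargs": {"commands": [{"fingers": 5,"slide": [10,-6,0],"roll": 0},{"fingers": 5,"slide": [28,-17,0],"roll": 0},{"fingers": 5,"slide": [50,-30,0],"roll": 0},{"fingers": 5,"slide": [72,-43,0],"roll": 0},{"fingers": 5,"slide": [94,-56,0],"roll": 0}]}}

```text
time_s: 23.4
tool_pos: [0.4972, -0.3132, 0.1932]
tcp_rot: [-3.141, -0.0, 1.347]
ft_force: [-0.6, -0.3, -1.5]
gripper_width: 0.0158
gripper_force: 40.0
```

Emit:
{"fn": "move_arm", "kwargs": {"commands": [{"fingers": 5,"slide": [22,-13,0],"roll": 0},{"fingers": 5,"slide": [44,-26,3],"roll": 0},{"fingers": 5,"slide": [62,-38,7],"roll": 0},{"fingers": 5,"slide": [74,-45,11],"roll": 0},{"fingers": 5,"slide": [81,-49,14],"roll": 0}]}}

```text
time_s: 23.9
tool_pos: [0.4676, -0.2237, 0.1789]
tcp_rot: [-3.141, -0.0, 1.348]
ft_force: [0.6, 0.2, -0.9]
gripper_width: 0.0158
gripper_force: 40.0
```

Emit:
{"fn": "move_arm", "kwargs": {"commands": [{"fingers": 5,"slide": [0,0,0],"roll": 0},{"fingers": 5,"slide": [0,0,0],"roll": 0},{"fingers": 5,"slide": [0,0,0],"roll": 0},{"fingers": 5,"slide": [0,0,0],"roll": 0},{"fingers": 5,"slide": [0,0,0],"roll": 0}]}}

```text
time_s: 24.4
tool_pos: [0.4683, -0.2254, 0.1794]
tcp_rot: [3.141, 0.0, 1.346]
ft_force: [-0.1, 0.4, -1.0]
gripper_width: 0.0155
gripper_force: 40.0
```

```bash
python3 fine.py; python3 - <<'E'
from h import *
s=sense();print(s['qd'],s['gripper_width'],s['gripper_force'])
o,Rm=tcp();G=o+Rm[:,2]*.059
for L in(.140,.147):print('tip',G+L*(np.cos(.06)*Rm[:,0]+np.sin(.06)*Rm[:,2]))
# clamp check in top image: red sleeve centroid vs down prediction; brass tip in top
im=get_image('top');h=cv2.cvtColor(im,cv2.COLOR_RGB2HSV)
m=(cv2.inRange(h,(0,180,100),(5,255,255))|cv2.inRange(h,(174,180,100),(180,255,255)));m[:,:190]=0;m[:,250:]=0;m[:200]=0;m[300:]=0
print('red',np.argwhere(m>0)[:,::-1].mean(0))
c,q=np.cos(.188),np.sin(.188);P=np.array([.546-.0475*c-.05*q,.188-.0475*q+.05*c,.144]);print('down pred',px('top',P))
E
```

```text
24.4 [ 0.46830986 -0.22544122  0.17937257] [3.14142424e+00 1.09214049e-04 1.34624581e+00] [-0.11438612  0.38029774 -0.96368268]
22 slope deg 4.1356507566772525 off 0.001333665646929889 w 0.011535929361250481
[ 0.00315903 -0.00166248  0.00336228  0.00018692 -0.00115818  0.00077954] 0.01566886078502012 39.99975264072418
tip [ 0.49937307 -0.0891125   0.11193665]
tip [ 0.50092846 -0.08230044  0.11151636]
red [215.21323529 262.85294118]
down pred [215.80975022 262.22233368]
```

Tip over the card centre at ~11 cm, rod about 4° off level, clamp down as predicted. Handing in.

```bash
python3 -c "
from plant import *
print(sign_off())"
```

```text
the job is handed in; nothing more can be done
None
```

I handed the job in at about 24 s; sign-off gave no verdict. By my measurements the clamp is down, the rod was seated in the tube and drawn out again, and it is now held about 4° from level with its tip over the card centre, about 11 cm up.

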